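# Tip the strip fuses from the parts tray into the fuse case and shut it

## Robot

A 6-joint arm with a two-finger parallel gripper is mounted at the origin on the work surface. World frame = base frame: x ahead of the robot, y to its left, z up, the work surface at z = 0. Lengths are in m, angles in degrees, forces in N, time in s.
With the tool pointing down it reaches from about 0.3 to 0.75 m from the base axis. Payload 8.5 kg.
Tool frame: the origin (TCP) lies on the centre line of the jaws, within the pads' length; the fingertips stand 19 mm ahead of it and the grasp point (between the pads) is the TCP; z points along the fingers, x is the direction in which the jaws open and shut, and the axes are right-handed (so a half turn about z gives the same grasp; the last joint's range is limited). The gripper opens to 85 mm and grips with 20 to 120 N. Pads are 22 mm wide; open, the fingers measure 114 mm over their backs; the gripper's body (76 mm by 85 mm) begins 54 mm behind the grasp point. The pads swing forward as they close: fully open they stand 13 mm farther back than shut.
Start: joints at [57.107, 21.807, 74.336, -0, 83.858, -12.336], TCP at [0.193, 0.515, 0.223] pointing down, gripper open.
Joint ranges: [-178.18, 178.18], [-50.72, 133.34], [12.68, 142.11], [-81.47, 261.47], [9.98, 163.14], [-165.26, 165.26]. Speed limits (degrees/s): [136.94, 136.94, 180, 180, 180, 180].

## Interface

Orientations are given as a 3x3 rotation matrix whose columns are the frame's x, y, z axes.
In Python, from rig import env, cams, order gives the robot as it stands.
- The arm moves only by the tool step_arm, never from a script. Its argument "steps" is a list of rows, each an object with "xyz": the shift along the tool's x, y, z normalised to -1 to 1, where 1 is 0.04 m, a list of three; "turn": the turn, a rotation vector about the tool's x, y, z normalised to -1 to 1, where 1 is 0.08 rad, a list of three; "gripper": the gripper command: -1 is shut, 1 is fully open, values between are in proportion. A call has 1 to 20 rows; each row shifts and turns the commanded pose from where the row before left it, along the tool's axes as they then stand; what a row does not reach is not made up. A row lasts 1/12 s, in which the tool goes at most 41.7 mm and 7.16 degrees, less where a joint would pass 70% of its speed; a pose out of reach is approached as far as the arm can. A call with a number of a shift or a turn outside -1 to 1 is refused whole. A call with a gripper value outside its range is refused whole. The fingers move at their own pace and stop on an object; "squeeze" is the grip in N (left out, the last holds). Time passes only in rows, so rows that do not move let the fingers close. It gives the time, the measured TCP pose, the force and the opening at its end, in the units of the state.
- env.observe(): the state, without advancing time (a new reading comes with each control period).
- cams.get_image(name): name is "side" or "top" or "wrist"; returns (picture, depth): 400x640x3 uint8, red, green, blue; 400x640 float32, m along the optical axis (not along the pixel's ray), 0 where there is no reading.
- cams.camera_info(name): a dict with "fx", "fy", "cx", "cy" (pixels), "k1" (the pictures are not rectified: a ray, as slopes to the right and down, at radius r is drawn at 1 + k1 r^2 times it, then the intrinsics apply), "extrinsics" (4x4, takes a point from camera to world coordinates). Camera axes: x right, y down, z forward; pixel columns grow to the right and rows downward; lengths in m; the calibration is good to about 2 mm. A picture is of the moment at which its call begins: read the wrist's pose just before it. camera_info takes no time and is no camera call; for the wrist camera it gives the pose at the moment of the call.
- order.close_job(): hands the job in, once; it reports no verdict.
The state is a dict: "time_s": time; "q": joint angles; "qvel": joint speeds; "joint_efforts": joint torques, N m; "position": TCP position; "tool_rot": TCP orientation; "ft_force": force on the tool from outside, world axes, zero at the start; "wrist_torque": the same for the moment, N m; "grip_width": finger opening in m.
Only numpy, scipy, OpenCV 4.12 (cv2) and the standard library are available. Lean on these libraries where they do the work, as an engineer would, in place of code of your own. Each camera call takes 0.05 s, during which the arm holds its last target. There are 200 camera calls.

## Task

Pick up the small steel parts tray by its wooden handle with the three strip fuses lying on it, and tip it over the open aluminium case, with its open end held low over the case, so that all three fuses slide off into the case without dropping from a height. Set the empty tray back down level on its rubber mat and swing the lid of the case fully shut; the latches stay undone. Leave the other things on the shelf where they are.

Things in the scene. Friction and masses are not known exactly. Their poses are not given: they have to be found in the camera images.
- tray: Bare steel parts tray like a small dustpan, 0.30 kg. Pan 160 long (x) by 108 wide (y), floor and walls 3 thick. Open end at its +x (x = 80); side walls 14 high there, rising to 36; back wall 41 high at x = -80; wooden handle behind it. Origin: centre of the pan's underside, z up; centre of mass 50 behind it, 17 up. Starts on the mat, open end roughly towards world -y, handle towards +y.
- tray_handle (a point): Place to grip the tray's handle from above, across its 18 mm width (tray's y): 118 behind the tray's origin, 35 above its underside, at mid-height. The straight handle runs from x = -80 to -170 in the tray's frame and from 22 to 48 above the underside. Axes as the tray's.
- tray_lip (a point): Middle of the tray's open edge, on the upper face of its floor: 80 ahead of the tray's origin, 3 above its underside.
- fuse0: Strip fuse for bolting down, 81 long (its x), 22 wide, 15 high, 45 g: black plastic body 42 long with a 4 thick flat metal blade at each end. Origin: centre of the underside. One of three alike, lying side by side along the tray. They begin to slide when the tray is tilted about 16 to 24 degrees; 35 to 45 degrees empties it.
- fuse1: Strip fuse for bolting down, 81 long (its x), 22 wide, 15 high, 45 g: black plastic body 42 long with a 4 thick flat metal blade at each end. Origin: centre of the underside. One of three alike, lying side by side along the tray. They begin to slide when the tray is tilted about 16 to 24 degrees; 35 to 45 degrees empties it.
- fuse2: Strip fuse for bolting down, 81 long (its x), 22 wide, 15 high, 45 g: black plastic body 42 long with a 4 thick flat metal blade at each end. Origin: centre of the underside. One of three alike, lying side by side along the tray. They begin to slide when the tray is tilted about 16 to 24 degrees; 35 to 45 degrees empties it.
- fuse_case: Open aluminium case bolted to the shelf; it does not move. Outside 150 deep (its x) by 220 wide (its y) by 60 high without lid; walls and floor 4 thick, inside 142 by 212 by 56 deep. Origin: centre of the underside. Its -x side (latches hanging undone, carrying handle) faces roughly towards the robot; the lid is hinged along its +x side.
- case_mouth (a point): Centre of the case's open mouth, level with the rim, 60 above the shelf.
- case_lid (a joint): Angle of the case lid: 0 = shut, 1.57 = upright, 1.8 = its stop, leaning away from the robot. Lid 150 by 220, 18 thick, hollow underneath, 0.30 kg. The stiff hinge (0.28 N m) keeps it wherever it is left; 0.5 to 4 N at the free edge swing it. It starts near upright.
- lid_hinge (a point): Middle of the lid's hinge line, which runs along the case's y at the rim of its +x side (75 behind the case's centre, 60 above the shelf). Does not turn with the lid.
- lid_edge (a point): Middle of the lid's free long edge, half-way through its 18 mm thickness, 150 from the hinge line. Turns with the lid: shut, its axes are the case's and it lies 69 above the shelf over the case's -x side; its z points out of the lid's outer face, which is 9 away.
- mat: Black ribbed rubber mat fixed on the shelf, 210 long (its x) by 150 wide (its y), 3 thick, on which the pan of the tray lies (the handle overhangs). Origin: centre of its underside, at shelf height. Its +x is roughly where the tray's open end points.
- hourglass: Glass hourglass between two wooden discs 76 across, 128 high. Origin: centre of its underside. To be left alone.
- pen_pot: Stoneware pen pot 82 across, 95 high, pens stand out to 166. Origin: centre of its underside. To be left alone.
- end_cap_a: Red plastic end cap of a fender, dome 90 across, 61 high. Origin: centre of its underside. To be left alone.
- end_cap_b: The other red end cap, alike. To be left alone.
- door_wedge: Chrome door wedge 120 long (x), 40 wide, rising from 4 to 34 high. Origin: centre of its underside. To be left alone.
- torch: Black torch 150 long (its y), head 46 across, lying on the shelf. Origin: below its middle, at shelf height. To be left alone.
Things that resemble listed ones, but are neither listed nor needed, are in the scene too. What is shaped like the fuse1 but green or turquoise is not meant.

How it is judged (in metres and radians):
On the way, in this order (a step that is already met when the one before it is completed fails the run):
1. the tray is lifted with all three fuses still on it (height (world z) of tray above 0.05 m and x of fuse0 in the frame of tray between -0.082 and 0.085 m and y of fuse0 in the frame of tray between -0.056 and 0.056 m and z of fuse0 in the frame of tray between -0.005 and 0.04 m and x of fuse1 in the frame of tray between -0.082 and 0.085 m and y of fuse1 in the frame of tray between -0.056 and 0.056 m and z of fuse1 in the frame of tray between -0.005 and 0.04 m and x of fuse2 in the frame of tray between -0.082 and 0.085 m and y of fuse2 in the frame of tray between -0.056 and 0.056 m and z of fuse2 in the frame of tray between -0.005 and 0.04 m), for 0.2 s.
2. the tray is tipped and all three fuses have slid into the case (angle between tray's own z axis and vertical above 0.3 rad and x of fuse0 in the frame of fuse_case between -0.075 and 0.075 m and y of fuse0 in the frame of fuse_case between -0.11 and 0.11 m and z of fuse0 in the frame of fuse_case between -0.005 and 0.056 m and x of fuse1 in the frame of fuse_case between -0.075 and 0.075 m and y of fuse1 in the frame of fuse_case between -0.11 and 0.11 m and z of fuse1 in the frame of fuse_case between -0.005 and 0.056 m and x of fuse2 in the frame of fuse_case between -0.075 and 0.075 m and y of fuse2 in the frame of fuse_case between -0.11 and 0.11 m and z of fuse2 in the frame of fuse_case between -0.005 and 0.056 m), for 0.1 s.
At the end, for the whole second after the job is handed in: All three fuses lie at rest inside the case, the lid is shut to within 0.06 rad, and the empty tray stands level (within 0.06 rad) and at rest on its mat, the pan's centre within 50 mm of the mat's centre and its underside within 10 mm of the shelf (x of fuse0 in the frame of fuse_case between -0.075 and 0.075 m and y of fuse0 in the frame of fuse_case between -0.11 and 0.11 m and z of fuse0 in the frame of fuse_case between -0.005 and 0.056 m and x of fuse1 in the frame of fuse_case between -0.075 and 0.075 m and y of fuse1 in the frame of fuse_case between -0.11 and 0.11 m and z of fuse1 in the frame of fuse_case between -0.005 and 0.056 m and x of fuse2 in the frame of fuse_case between -0.075 and 0.075 m and y of fuse2 in the frame of fuse_case between -0.11 and 0.11 m and z of fuse2 in the frame of fuse_case between -0.005 and 0.056 m and linear speed of each of fuse0, fuse1, fuse2, tray below 0.03 m/s and value of joint case_lid below 0.06 rad and horizontal distance between tray and mat below 0.05 m and height (world z) of tray below 0.01 m and angle between tray's own z axis and vertical below 0.06 rad); the robot touches nothing.
It fails at once if one of the other things on the shelf (hourglass, pen pot, end caps, door wedge, torch) is moved by more than 40 mm (distance of any of hourglass, pen_pot, end_cap_a, end_cap_b, door_wedge, torch from where it was at the start of the episode above 0.04 m).
It fails at once if a fuse falls from a height (moves faster than 2.3 m/s) (linear speed of any of fuse0, fuse1, fuse2 above 2.3 m/s).
It also fails if it takes over 69 s, if anything falls off the work surface, if the arm or the gripper's body presses on something with over 40 N, if the wrist force passes 120 N, or if a joint passes its speed limit or range.

## Working session

There is one attempt and no reset: what is moved stays moved. The work goes in short steps, Python scripts to look and compute and a tool call to move; the robot and the scene stay as the last step left them, time stands still between calls to the robot, and variables do not carry over. Pictures are saved under pics/ and viewed, about 8 in all and at most 12, crops included, and the job is handed in when it is done.

Besides the shell and the picture viewer there is one more tool, called after "Call:" by a JSON object that holds its "fn" and its "kwargs". step_arm: Moves the arm, as the interface text tells. Scaled input: -1 to 1 covers 0.04 m each way for a shift and 0.08 rad each way for a turn. Its arguments: {"type":"object","properties":{"steps":{"type":"array"},"squeeze":{"type":"number"}},"required":["steps"]}

```bash
mkdir -p pics; ls
cat > h.py <<'E'
import numpy as np, cv2
from rig import env, cams, order
def snap(n):
    i=cams.camera_info(n); im,d=cams.get_image(n); return im,d,i
def world(i,d):
    K=np.array([[i['fx'],0,i['cx']],[0,i['fy'],i['cy']],[0,0,1.]])
    h,w=d.shape; u,v=np.meshgrid(np.arange(w),np.arange(h))
    p=cv2.undistortPoints(np.stack([u,v],-1).reshape(-1,1,2).astype(np.float64),K,np.array([i['k1'],0,0,0.])).reshape(h,w,2)
    P=np.dstack([p[...,0]*d,p[...,1]*d,d])
    T=np.array(i['extrinsics']); return P@T[:3,:3].T+T[:3,3]
def save(im,n): cv2.imwrite('pics/'+n,im[...,::-1])
E
python3 - <<'E'
from h import *
s=env.observe();print(s['time_s'],s['position'],s['tool_rot'],s['grip_width'])
for n in('top','side'):
    im,d,i=snap(n);save(im,n+'0.png');np.savez('/tmp/'+n,im=im,W=world(i,d),d=d)
    print(n,i['fx'],np.round(i['extrinsics'],3).tolist(),(d>0).mean())
E
```

```text
pics
0.0 [0.19295856 0.51471464 0.22201204] [[ 3.51135491e-01  9.36324312e-01 -8.06081327e-04]
 [ 9.36323577e-01 -3.51136264e-01 -1.21807347e-03]
 [-1.42355619e-03 -3.27044127e-04 -9.99998933e-01]] 0.08556590928375384
top 502.85982857242476 [[0.021, -0.986, 0.167, 0.331], [-1.0, -0.019, 0.016, -0.055], [-0.013, -0.167, -0.986, 1.271], [0.0, 0.0, 0.0, 1.0]] 0.9958515625
side 371.11401169682284 [[-0.908, -0.306, 0.287, 0.211], [-0.419, 0.689, -0.591, 0.589], [-0.017, -0.656, -0.754, 0.865], [0.0, 0.0, 0.0, 1.0]] 0.996234375
```

View pics/top0.png

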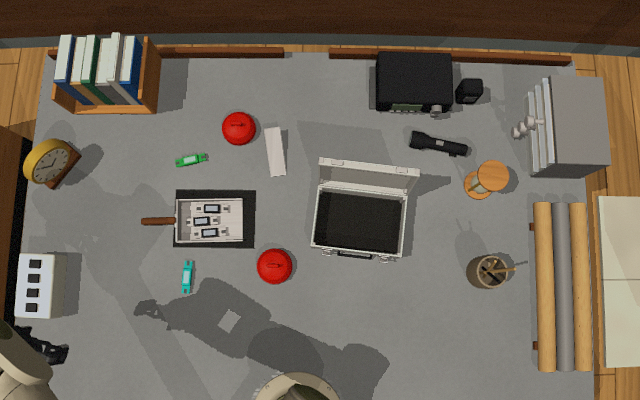

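View pics/side0.png

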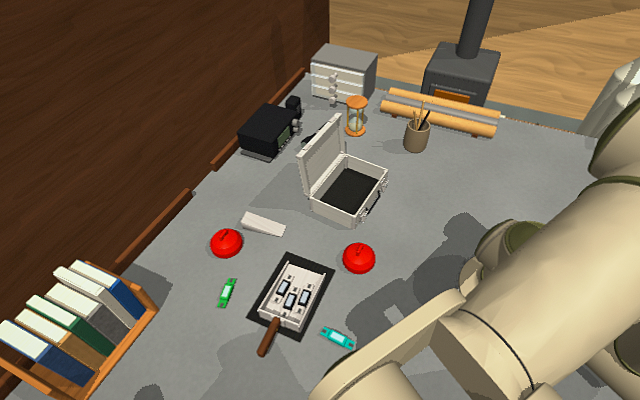

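The tray, with its brown handle at top-view (158,221) and three black/metal fuses, lies on the mat at (215,220). The open case is at (360,222) with its lid near (368,175). The green (192,159) and turquoise (188,276) fuses are decoys. The end caps are at (238,128) and (275,266), and the wedge is at (276,152).

Run:
```python
from h import *
z=np.load('/tmp/top.npz');im,W=z['im'].astype(int),z['W']
def box(m,u0,u1,v0,v1):
    k=np.zeros_like(m);k[v0:v1,u0:u1]=m[v0:v1,u0:u1];return k
def rep(n,m):
    P=W[m];r=cv2.minAreaRect(P[:,:2].astype(np.float32)*1000)
    print(n,m.sum(),'mean',P.mean(0).round(4),'z5/95',np.percentile(P[:,2],[5,50,95]).round(4),'rect',[np.round(x,1).tolist() if not isinstance(x,float) else round(x,1) for x in r]);return r
R,G,B=im[...,0],im[...,1],im[...,2];Z=W[...,2]
print('floor z',np.median(Z[300:320,400:450]))
rep('handle',box((R>B+25)&(R>1.4*G)&(Z>.02),135,180,205,235))
m=box((R<45)&(G<45)&(B<45)&(Z<.012),165,262,182,255)
m=cv2.morphologyEx(m.astype(np.uint8),cv2.MORPH_OPEN,np.ones((3,3)))>0
r=rep('mat',m);print(cv2.boxPoints(r).round(1).tolist())
rep('pan',box((R>110)&(Z>.0),172,246,193,247))
m=box((abs(Z-.06)<.006),300,420,180,262);r=rep('rim',m);print(cv2.boxPoints(r).round(1).tolist())
m=box(Z>.09,300,425,150,200);r=rep('lid',m);print(cv2.boxPoints(r).round(1).tolist())
for z0 in np.arange(.09,.23,.02):
    k=m&(abs(Z-z0)<.01); 
    if k.sum()>3:print(z0.round(2),k.sum(),W[k].mean(0).round(3),W[k].min(0).round(3),W[k].max(0).round(3))
red=(R>120)&(G<50)
for n,b in(('capA',(215,260,105,150)),('capB',(250,298,242,292))):rep(n,box(red&(Z>.01),*b))
rep('wedge',box((Z>.004)&(R>130),262,290,122,182))
rep('hour',box(Z>.1,460,515,150,205))
rep('pot',box(Z>.05,460,530,245,295))
# tray details at height
for z0,z1 in((.01,.02),(.02,.03),(.03,.04),(.04,.05)):
    rep(f'tray{z0}',box((Z>z0)&(Z<z1)&(R>60),172,248,192,248))
c=im[180:260,130:300].astype(np.uint8);save(cv2.resize(c,None,fx=4.5,fy=4.5,interpolation=cv2.INTER_CUBIC),'crop.png')
```

```text
floor z 0.00137436681352332
handle 234 mean [0.4715 0.353  0.0564] z5/95 [0.0467 0.0514 0.0555] rect [[417.6, 167.4], [476.6, 39.8], 73.5]
mat 1423 mean [0.497  0.1909 0.0041] z5/95 [0.     0.0041 0.0084] rect [[487.6, 224.4], [146.5, 208.1], 0.5]
[[413.6000061035156, 327.79998779296875], [415.20001220703125, 119.69999694824219], [561.7000122070312, 120.9000015258789], [560.0999755859375, 329.0]]
pan 2450 mean [0.4808 0.2322 0.0186] z5/95 [0.0027 0.0086 0.04  ] rect [[453.8, 138.8], [431.4, 159.2], 77.9]
rim 990 mean [ 0.5142 -0.1471  0.0617] z5/95 [0.0563 0.0622 0.0654] rect [[489.3, -142.3], [222.7, 169.4], 83.9]
[[393.29998779296875, -244.0], [561.7000122070312, -262.0], [585.2999877929688, -40.599998474121094], [416.8999938964844, -22.600000381469727]]
lid 1944 mean [ 0.5767 -0.1526  0.1746] z5/95 [0.0983 0.1608 0.2134] rect [[458.6, -142.6], [223.4, 268.7], 85.5]
[[315.8999938964844, -243.39999389648438], [583.7000122070312, -264.5], [601.2999877929688, -41.79999923706055], [333.5, -20.700000762939453]]
0.09 117 [ 0.573 -0.157  0.095] [ 0.548 -0.259  0.09 ] [ 0.585 -0.041  0.1  
[... 769 characters left out ...]
], [430.9, 96.2], 13.1]
hour 792 mean [ 0.584  -0.4487  0.1349] z5/95 [0.1253 0.1293 0.1329] rect [[483.3, -261.9], [72.6, 508.3], 28.3]
pot 745 mean [ 0.3625 -0.4427  0.106 ] z5/95 [0.0557 0.0922 0.1544] rect [[366.1, -273.4], [434.5, 79.2], 88.9]
tray0.01 686 mean [0.4823 0.2356 0.0149] z5/95 [0.0103 0.0151 0.0195] rect [[479.9, 231.6], [109.6, 159.5], 3.1]
tray0.02 385 mean [0.4812 0.2327 0.0235] z5/95 [0.0203 0.023  0.0286] rect [[480.2, 231.0], [110.7, 159.4], 2.9]
tray0.03 163 mean [0.4746 0.2711 0.0349] z5/95 [0.0304 0.0351 0.0395] rect [[478.4, 255.8], [111.7, 133.6], 1.6]
tray0.04 115 mean [0.4732 0.3082 0.0458] z5/95 [0.0404 0.046  0.0492] rect [[475.3, 302.9], [35.1, 108.7], 89.4]
```

View pics/crop.png

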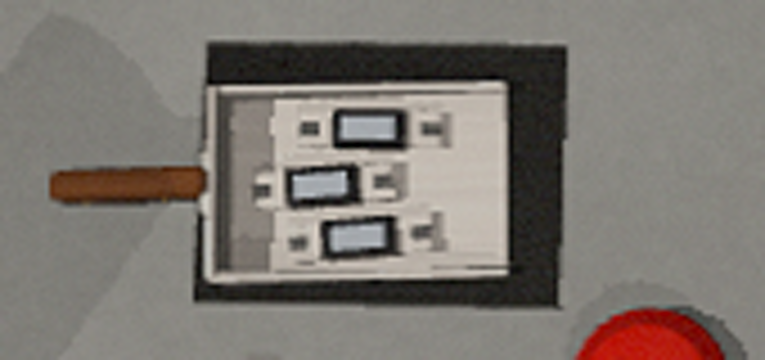

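Tray confirmed: three black-bodied fuses with silver blades and a brown handle. I'll refine the handle axis and the case frame once, then move.

```bash
cat >> h.py <<'E'
from scipy.spatial.transform import Rotation as Ro
def go(p,R):
    """print what is left to go, in tool axes and move units"""
    s=env.observe();Rt=np.array(s['tool_rot']);d=Rt.T@(np.array(p)-s['position']);w=Ro.from_matrix(Rt.T@R).as_rotvec()
    print('t',round(s['time_s'],2),'pos',np.round(s['position'],4),'q',np.round(s['q'],0),'F',np.round(s['ft_force'],1),'w',round(s['grip_width'],4))
    print('shift units',(d/.04).round(2),'turn units',(w/.08).round(2))
def down(yaw,pitch=0):
    """tool x at yaw (deg), tool z down; pitch>0 tips tray nose (= tool -y*...) down about tool x"""
    c,s=np.cos(np.radians(yaw)),np.sin(np.radians(yaw))
    R=np.array([[c,s,0],[s,-c,0],[0,0,-1.]]);return R@Ro.from_rotvec([np.radians(pitch),0,0]).as_matrix()
E
python3 - <<'E'
from h import *
z=np.load('/tmp/top.npz');im,W=z['im'].astype(int),z['W'];Z=W[...,2];R,G,B=im[...,0],im[...,1],im[...,2]
m=np.zeros(Z.shape,bool);m[212:232,140:176]=True;m&=(R>1.4*G)&(Z>.04)&(Z<.06)
P=W[m];print('handle',m.sum(),np.median(P,0).round(4),np.percentile(P,[3,97],0).round(3).tolist())
for a in(.31,.33,.35,.37,.385):
    k=P[abs(P[:,1]-a)<.01];print(a,np.median(k,0).round(4))
# pan tray
m=np.zeros(Z.shape,bool);m[190:250,168:250]=True;m&=(Z>.012)&(Z<.06)&(R>60)
r=cv2.minAreaRect((W[m][:,:2]*1000).astype(np.float32));print('pan',r)
# case
m=np.zeros(Z.shape,bool);m[180:265,295:425]=True
P=W[m&(Z>.052)&(Z<.067)&(R>90)]
for yaw in(3,4,5,6,7,8):
    a=np.radians(-yaw);ex=np.array([np.cos(a),np.sin(a)]);ey=np.array([-ex[1],ex[0]])
    x,y=P[:,:2]@ex,P[:,:2]@ey
    hx=np.histogram(x,np.arange(.38,.62,.004));hy=np.histogram(y,np.arange(-.24,0.04,.004))
    print(yaw,'xpk',hx[0].max(),'yrange',np.percentile(y,[1,99]).round(4),'ypk',sorted(hy[0])[-4:], hy[1][np.argsort(hy[0])[-4:]].round(3),'x',hx[1][np.argsort(hx[0])[-4:]].round(3), np.percentile(x,[1,3,97]).round(3))
L=W[m&(Z>.07)&(Z<.2)&(R>60)] if 0 else None
E
```

```text
handle 234 [0.4719 0.3551 0.0514] [[0.464, 0.314, 0.046], [0.482, 0.396, 0.056]]
0.31 [0.4747 0.3163 0.0506]
0.33 [0.4735 0.3303 0.0509]
0.35 [0.4714 0.3495 0.051 ]
0.37 [0.4707 0.3701 0.0522]
0.385 [0.4702 0.3851 0.052 ]
pan ((479.3001403808594, 241.17025756835938), (111.15636444091797, 180.38446044921875), 3.269915819168091)
3 xpk 128 yrange [-0.2278 -0.0044] ypk [np.int64(53), np.int64(61), np.int64(64), np.int64(71)] [-0.008 -0.012 -0.228 -0.224] x [0.572 0.568 0.564 0.56 ] [0.41  0.411 0.58 ]
4 xpk 136 yrange [-0.2185  0.0032] ypk [np.int64(51), np.int64(54), np.int64(72), np.int64(92)] [-0.004 -0.22   0.    -0.216] x [0.572 0.568 0.56  0.564] [0.413 0.414 0.581]
5 xpk 157 yrange [-0.2094  0.0112] ypk [np.int64(37), np.int64(44), np.int64(89), np.int64(101)] [ 0.004 -0.212  0.008 -0.208] x [0.576 0.568 0.416 0.564] [0.416 0.417 0.582]
6 xpk 164 yrange [-0.2006  0.0198] ypk [np.int64(27), np.int64(31), np.int64(102), np.int64(109)] [ 0.012 -0.204  0.016 -0.2  ] x [0.42  0.58  0.568 0.564] [0.419 0.419 0.584]
7 xpk 162 yrange [-0.1922  0.0288] ypk [np.int64(26), np.int64(35), np.int64(92), np.int64(105)] [ 0.02  -0.188  0.024 -0.192] x [0.564 0.58  0.42  0.568] [0.419 0.42  0.585]
8 xpk 141 yrange [-0.1846  0.0382] ypk [np.int64(27), np.int64(51), np.int64(81), np.int64(82)] [ 0.028 -0.18   0.032 -0.184] x [0.58  0.576 0.572 0.568] [0.419 0.421 0.587]
```

Run:
```python
from h import *
go([.4715,.349,.13],down(3.5))
```

```text
t 0.1 pos [0.193  0.5147 0.2221] q [ 57.  22.  74.  -0.  84. -12.] F [ 0.7  0.2 -0.1] w 0.0855
shift units [-1.43  7.98  2.3 ] turn units [1.000e-02 2.000e-02 1.439e+01]
```

Call:
{"fn": "step_arm", "kwargs": {"steps": [{"xyz":[-0.14,0.8,0.23],"turn":[0,0,0],"gripper":1},{"xyz":[-0.14,0.8,0.23],"turn":[0,0,0],"gripper":1},{"xyz":[-0.14,0.8,0.23],"turn":[0,0,0],"gripper":1},{"xyz":[-0.14,0.8,0.23],"turn":[0,0,0],"gripper":1},{"xyz":[-0.14,0.8,0.23],"turn":[0,0,0],"gripper":1},{"xyz":[-0.14,0.8,0.23],"turn":[0,0,0],"gripper":1},{"xyz":[-0.14,0.8,0.23],"turn":[0,0,0],"gripper":1},{"xyz":[-0.14,0.8,0.23],"turn":[0,0,0],"gripper":1},{"xyz":[-0.14,0.8,0.23],"turn":[0,0,0],"gripper":1},{"xyz":[-0.14,0.8,0.23],"turn":[0,0,0],"gripper":1},{"xyz":[0,0,0],"turn":[0,0,1],"gripper":1},{"xyz":[0,0,0],"turn":[0,0,1],"gripper":1},{"xyz":[0,0,0],"turn":[0,0,1],"gripper":1},{"xyz":[0,0,0],"turn":[0,0,1],"gripper":1},{"xyz":[0,0,0],"turn":[0,0,1],"gripper":1},{"xyz":[0,0,0],"turn":[0,0,1],"gripper":1},{"xyz":[0,0,0],"turn":[0,0,1],"gripper":1},{"xyz":[0,0,0],"turn":[0,0,1],"gripper":1},{"xyz":[0,0,0],"turn":[0,0,1],"gripper":1},{"xyz":[0,0,0],"turn":[0,0,1],"gripper":1}], "squeeze": 110}}

```text
time_s: 1.77
position: [0.4729, 0.3501, 0.1302]
tool_rot: [[0.918, 0.397, -0.001], [0.397, -0.918, -0.0], [-0.001, 0.0, -1.0]]
ft_force: [-0.0, -0.2, -0.3]
grip_width: 0.0853
```

Call:
{"fn": "step_arm", "kwargs": {"steps": [{"xyz":[0,0,0],"turn":[0,0,1],"gripper":1},{"xyz":[0,0,0],"turn":[0,0,1],"gripper":1},{"xyz":[0,0,0],"turn":[0,0,1],"gripper":1},{"xyz":[0,0,0],"turn":[0,0,1],"gripper":1},{"xyz":[0,0,0],"turn":[0,0,0.4],"gripper":1},{"xyz":[0,0,0],"turn":[0,0,0],"gripper":1},{"xyz":[0,0,0],"turn":[0,0,0],"gripper":1}]}}

```text
time_s: 2.35
position: [0.4729, 0.3501, 0.1304]
tool_rot: [[0.998, 0.061, -0.001], [0.061, -0.998, -0.0], [-0.001, 0.0, -1.0]]
ft_force: [-0.2, 0.0, 0.1]
grip_width: 0.0854
```

Run:
```python
from h import *
im,d,i=snap('wrist');save(im,'w1.png');W=world(i,d);Z=W[...,2];R,G=im[...,0].astype(int),im[...,1].astype(int)
m=(R>1.4*G)&(Z>.04)&(Z<.06);P=W[m];print(m.sum(),np.percentile(P,[2,50,98],0).round(4).tolist())
for a in(.32,.335,.35,.365,.38):
    k=P[abs(P[:,1]-a)<.006]
    if len(k):print(a,len(k),k.mean(0).round(4),np.percentile(k[:,0],[3,97]).round(4))
go([.4715,.349,.038],down(3.5))
```

```text
1056 [[0.4659, 0.3175, 0.0494], [0.4717, 0.3566, 0.0508], [0.4794, 0.3966, 0.0522]]
0.32 113 [0.4748 0.3208 0.0509] [0.4698 0.4796]
0.335 158 [0.4737 0.335  0.0509] [0.4682 0.4798]
0.35 169 [0.4724 0.3501 0.0509] [0.4674 0.4778]
0.365 152 [0.4709 0.3651 0.0508] [0.4663 0.4761]
0.38 165 [0.4705 0.3798 0.0509] [0.4659 0.4761]
t 2.4 pos [0.473  0.3501 0.1304] q [25. 30. 76. -0. 74. 21.] F [ 0.2 -0.5  0.3] w 0.0854
shift units [-0.04  0.02  2.31] turn units [0.   0.01 0.  ]
```

View pics/w1.png

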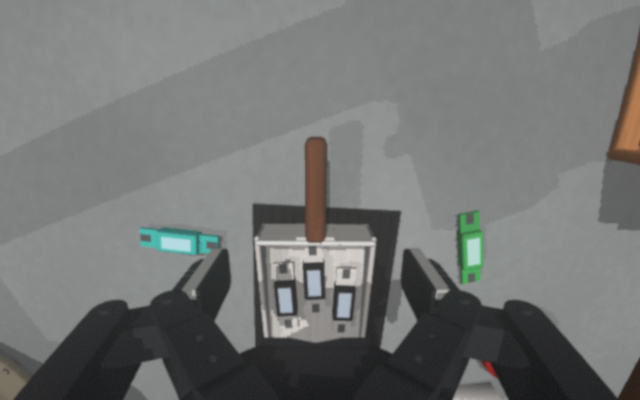

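The wrist view shows the handle (316,190) centred between the jaws, with the three fuses on the pan below it. Descend and grip.

Call:
{"fn": "step_arm", "kwargs": {"steps": [{"xyz":[0,0,0.5],"turn":[0,0,0],"gripper":1},{"xyz":[0,0,0.5],"turn":[0,0,0],"gripper":1},{"xyz":[0,0,0.5],"turn":[0,0,0],"gripper":1},{"xyz":[0,0,0.5],"turn":[0,0,0],"gripper":1},{"xyz":[0,0,0.3],"turn":[0,0,0],"gripper":1},{"xyz":[0,0,0],"turn":[0,0,0],"gripper":1},{"xyz":[0,0,0],"turn":[0,0,0],"gripper":0},{"xyz":[0,0,0],"turn":[0,0,0],"gripper":-0.3},{"xyz":[0,0,0],"turn":[0,0,0],"gripper":-0.5},{"xyz":[0,0,0],"turn":[0,0,0],"gripper":-0.6},{"xyz":[0,0,0],"turn":[0,0,0],"gripper":-0.7},{"xyz":[0,0,0],"turn":[0,0,0],"gripper":-1},{"xyz":[0,0,0],"turn":[0,0,0],"gripper":-1},{"xyz":[0,0,0],"turn":[0,0,0],"gripper":-1},{"xyz":[0,0,0],"turn":[0,0,0],"gripper":-1},{"xyz":[0,0,0],"turn":[0,0,0],"gripper":-1}], "squeeze": 110}}

```text
time_s: 3.73
position: [0.4732, 0.3505, 0.0394]
tool_rot: [[0.998, 0.06, 0.001], [0.06, -0.998, 0.001], [0.001, -0.001, -1.0]]
ft_force: [-2.4, 0.5, 5.4]
grip_width: 0.0124
```

Call:
{"fn": "step_arm", "kwargs": {"steps": [{"xyz":[0,0,-0.05],"turn":[0,0,0],"gripper":-1},{"xyz":[0,0,-0.1],"turn":[0,0,0],"gripper":-1},{"xyz":[0,0,-0.15],"turn":[0,0,0],"gripper":-1},{"xyz":[0,0,-0.15],"turn":[0,0,0],"gripper":-1},{"xyz":[0,0,-0.1],"turn":[0,0,0],"gripper":-1},{"xyz":[0,0,-0.05],"turn":[0,0,0],"gripper":-1},{"xyz":[0,0,0],"turn":[0,0,0],"gripper":-1}]}}

```text
time_s: 4.32
position: [0.4733, 0.3503, 0.0632]
tool_rot: [[0.998, 0.06, 0.001], [0.06, -0.998, 0.0], [0.001, -0.0, -1.0]]
ft_force: [-0.3, 0.1, -3.9]
grip_width: 0.0119
```

Run:
```python
from h import *
im,d,i=snap('side');save(im[200:400,200:440].repeat(3,0).repeat(3,1),'s2.png')
im,d,i=snap('top');W=world(i,d);Z=W[...,2];R=im[...,0]
m=np.zeros(Z.shape,bool);m[190:250,205:250]=True;m&=(R>100)&(Z>.01)
P=W[m];A=np.c_[P[:,:2],np.ones(len(P))]
for y in(.16,.18,.2,.22,.24):
    k=P[abs(P[:,1]-y)<.008];print(y,len(k),np.percentile(k[:,2],[5,25,50,75]).round(4))
go([.473,.35,.065],down(3.5))
```

```text
0.16 175 [0.0104 0.0119 0.0138 0.0163]
0.18 269 [0.0111 0.0133 0.0151 0.0173]
0.2 256 [0.0132 0.0158 0.0191 0.0261]
0.22 199 [0.0143 0.0179 0.0235 0.033 ]
0.24 116 [0.0171 0.0208 0.0267 0.0346]
t 4.42 pos [0.4729 0.3501 0.0625] q [25. 35. 81.  0. 65. 22.] F [-1.1 -0.3 -3.9] w 0.0125
shift units [ 0.    0.   -0.06] turn units [ 0.    0.   -0.01]
```

View pics/s2.png

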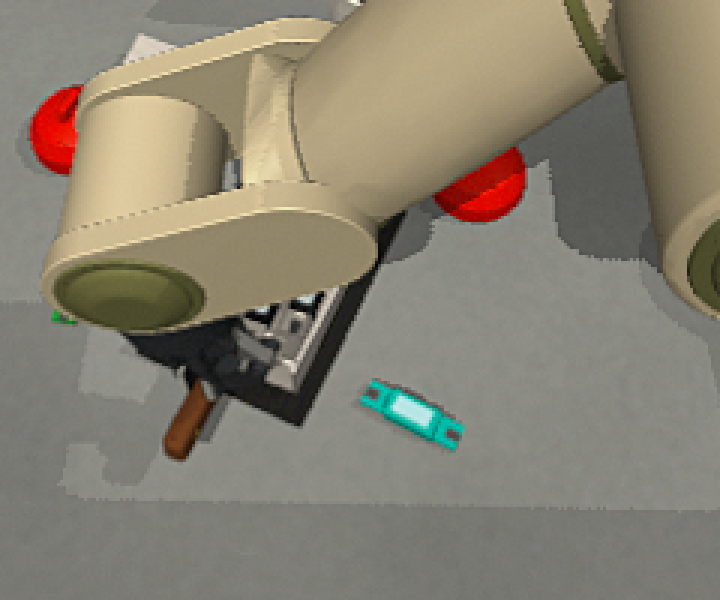

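The tray is up, but its nose has drooped about 5° in the grip. I'll pitch it back to level, raise it a little, and check whether it creeps.

Call:
{"fn": "step_arm", "kwargs": {"steps": [{"xyz":[0,0,-0.1],"turn":[-0.2,0,0],"gripper":-1},{"xyz":[0,0,-0.1],"turn":[-0.2,0,0],"gripper":-1},{"xyz":[0,0,-0.15],"turn":[-0.2,0,0],"gripper":-1},{"xyz":[0,0,-0.15],"turn":[-0.2,0,0],"gripper":-1},{"xyz":[0,0,-0.15],"turn":[-0.2,0,0],"gripper":-1},{"xyz":[0,0,-0.1],"turn":[-0.1,0,0],"gripper":-1},{"xyz":[0,0,0],"turn":[0,0,0],"gripper":-1}], "squeeze": 120}}

```text
time_s: 5.0
position: [0.4733, 0.3521, 0.0937]
tool_rot: [[0.998, 0.06, 0.007], [0.061, -0.994, -0.087], [0.002, 0.088, -0.996]]
ft_force: [-0.0, -0.6, -4.5]
grip_width: 0.0115
```

```bash
cat >> h.py <<'E'
def pan(u0=195,u1=262,v0=185,v1=255):
    """tray floor slope along y, from low percentile of pan heights in the top view"""
    im,d,i=snap('top');W=world(i,d);Z=W[...,2];R=im[...,0]
    m=np.zeros(Z.shape,bool);m[v0:v1,u0:u1]=True;m&=(R>100)&(Z>.008)
    P=W[m];ys=[];zs=[];
    for y in np.arange(P[:,1].min()+.012,P[:,1].max(),.016):
        k=P[(abs(P[:,1]-y)<.008)]
        if len(k)>25: ys.append(y);zs.append(np.percentile(k[:,2],10))
    print('ys',np.round(ys,3),'zs',np.round(zs,4),'lip y',np.percentile(P[:,1],1).round(4))
    return im,W
E
python3 - <<'E'
from h import *
pan();go([.473,.35,.15],down(3.5));env.observe()['wrist_torque']
E
```

```text
ys [0.149 0.165 0.181 0.197 0.213 0.229 0.245 0.261] zs [0.0577 0.0584 0.0583 0.0589 0.059  0.0599 0.0593 0.0591] lip y 0.1009
t 5.05 pos [0.4731 0.3518 0.0931] q [27. 34. 77. -5. 72. 25.] F [-0.5  0.3 -4.2] w 0.0115
shift units [-0.    0.17 -1.41] turn units [ 1.09 -0.01 -0.01]
```

Level again and not creeping. Working out the carry pose, with lip 45 mm inside the case's +y side and aligned to the case at −6°.

```bash
cat >> h.py <<'E'
C=np.array([.4819,-.1415,0]);EX=np.array([.9945,-.1045,0]);EY=np.array([.1045,.9945,0])
def grip_at(th,lip_y,lip_z):
    t=np.radians(th);return C+EY*(lip_y+.198*np.cos(t)-.032*np.sin(t))+[0,0,lip_z+.198*np.sin(t)+.032*np.cos(t)]
E
python3 - <<'E'
from h import *
print(grip_at(0,.045,.1));go(grip_at(0,.045,.1),down(-6,-5))
E
```

```text
[0.5072935 0.1001635 0.132    ]
t 5.05 pos [0.4731 0.3518 0.0931] q [27. 34. 77. -5. 72. 25.] F [-0.5  0.3 -4.2] w 0.0115
shift units [ 0.47  6.39 -0.41] turn units [ 0.   -0.19  2.06]
```

Call:
{"fn": "step_arm", "kwargs": {"steps": [{"xyz":[0.03,0.1,-0.03],"turn":[0,0,0],"gripper":-1},{"xyz":[0.03,0.2,-0.03],"turn":[0,0,0],"gripper":-1},{"xyz":[0.03,0.3,-0.03],"turn":[0,0,0],"gripper":-1},{"xyz":[0.03,0.4,-0.03],"turn":[0,0,0],"gripper":-1},{"xyz":[0.03,0.5,-0.03],"turn":[0,0,0],"gripper":-1},{"xyz":[0.03,0.55,-0.03],"turn":[0,0,0],"gripper":-1},{"xyz":[0.03,0.55,-0.03],"turn":[0,0,0],"gripper":-1},{"xyz":[0.03,0.55,-0.03],"turn":[0,0,0],"gripper":-1},{"xyz":[0.03,0.55,-0.03],"turn":[0,0,0],"gripper":-1},{"xyz":[0.03,0.55,-0.03],"turn":[0,0,0],"gripper":-1},{"xyz":[0.03,0.55,-0.03],"turn":[0,0,0],"gripper":-1},{"xyz":[0.03,0.5,-0.03],"turn":[0,0,0],"gripper":-1},{"xyz":[0.03,0.4,-0.03],"turn":[0,-0.01,0.15],"gripper":-1},{"xyz":[0.03,0.3,-0.02],"turn":[0,-0.02,0.25],"gripper":-1},{"xyz":[0.03,0.2,0],"turn":[0,-0.03,0.3],"gripper":-1},{"xyz":[0.02,0.15,0],"turn":[0,-0.03,0.35],"gripper":-1},{"xyz":[0,0.05,0],"turn":[0,-0.03,0.35],"gripper":-1},{"xyz":[0,0,0],"turn":[0,-0.03,0.3],"gripper":-1},{"xyz":[0,0,0],"turn":[0,-0.03,0.25],"gripper":-1},{"xyz":[0,0,0],"turn":[0,-0.01,0.11],"gripper":-1}]}}

```text
time_s: 6.72
position: [0.5059, 0.0999, 0.1313]
tool_rot: [[0.994, -0.106, -0.01], [-0.106, -0.991, -0.087], [-0.001, 0.088, -0.996]]
ft_force: [-1.6, -0.2, -3.9]
grip_width: 0.0117
```

Run:
```python
from h import *
im,W=pan(262,345,185,262);save(im[140:290,220:440].repeat(3,0).repeat(3,1),'t3.png')
go(grip_at(20,.045,.075),down(-6,15))
R,G=im[...,0].astype(int),im[...,1]
m=(R>100)&(W[...,2]>.075)&(W[...,2]<.15);m[:,:230]=0;m[:,350:]=0;m[:195]=0;m[262:]=0
P=W[m][:,:2]-C[:2];print('case coords y',np.percentile(P@EY[:2],[2,98]).round(3),'x',np.percentile(P@EX[:2],[2,98]).round(3))
```

```text
ys [-0.094 -0.078 -0.062 -0.046 -0.03  -0.014  0.002  0.018  0.034  0.05
  0.066  0.082] zs [0.0631 0.064  0.0509 0.0599 0.0621 0.0967 0.0959 0.0956 0.0347 0.0379
 0.0371 0.0285] lip y -0.0987
t 6.77 pos [0.506  0.0998 0.1313] q [ 1. 24. 87. -5. 69.  9.] F [ 0.3  0.5 -5. ] w 0.0114
shift units [ 0.03  0.65 -0.98] turn units [ 4.37  0.01 -0.02]
case coords y [0.048 0.204] x [-0.055  0.044]
```

View pics/t3.png

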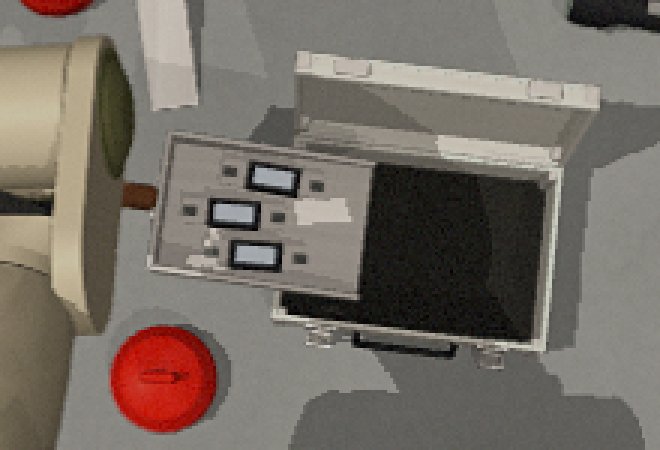

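The tray is still level, carrying all three fuses, with its lip about 45 mm inside the case's +y wall as planned. Tip gradually.

Call:
{"fn": "step_arm", "kwargs": {"steps": [{"xyz":[0,0.04,-0.09],"turn":[0.2,0,0],"gripper":-1},{"xyz":[0,0.04,-0.09],"turn":[0.35,0,0],"gripper":-1},{"xyz":[0,0.04,-0.09],"turn":[0.4,0,0],"gripper":-1},{"xyz":[0,0.04,-0.09],"turn":[0.4,0,0],"gripper":-1},{"xyz":[0,0.04,-0.09],"turn":[0.4,0,0],"gripper":-1},{"xyz":[0,0.04,-0.09],"turn":[0.4,0,0],"gripper":-1},{"xyz":[0,0.04,-0.09],"turn":[0.4,0,0],"gripper":-1},{"xyz":[0,0.04,-0.09],"turn":[0.4,0,0],"gripper":-1},{"xyz":[0,0.04,-0.09],"turn":[0.4,0,0],"gripper":-1},{"xyz":[0,0.04,-0.09],"turn":[0.4,0,0],"gripper":-1},{"xyz":[0,0.04,-0.09],"turn":[0.35,0,0],"gripper":-1},{"xyz":[0,0.03,-0.09],"turn":[0.27,0,0],"gripper":-1}]}}

```text
time_s: 7.77
position: [0.5037, 0.0775, 0.1735]
tool_rot: [[0.994, -0.101, 0.027], [-0.105, -0.96, 0.259], [-0.0, -0.26, -0.966]]
ft_force: [-0.8, 0.8, -3.7]
grip_width: 0.0115
```

Run:
```python
from h import *
im,W=pan(262,345,185,262)
go(grip_at(40,.045,.07),down(-6,35))
```

```text
ys [-0.096 -0.08  -0.064 -0.048 -0.032 -0.016 -0.     0.016  0.032  0.048] zs [0.0597 0.0648 0.0498 0.0914 0.4529 0.4423 0.45   0.1278 0.1244 0.1276] lip y -0.0988
t 7.82 pos [0.504  0.0769 0.1738] q [-13.  20.  88.  16.  75. -11.] F [ 1.2 -1.1 -4.1] w 0.0115
shift units [ 0.02  0.74 -1.44] turn units [ 4.34 -0.01 -0.01]
```

Call:
{"fn": "step_arm", "kwargs": {"steps": [{"xyz":[0,0.03,-0.11],"turn":[0.31,0,0],"gripper":-1},{"xyz":[0,0.03,-0.11],"turn":[0.31,0,0],"gripper":-1},{"xyz":[0,0.03,-0.11],"turn":[0.31,0,0],"gripper":-1},{"xyz":[0,0.03,-0.11],"turn":[0.31,0,0],"gripper":-1},{"xyz":[0,0.03,-0.11],"turn":[0.31,0,0],"gripper":-1},{"xyz":[0,0.03,-0.11],"turn":[0.31,0,0],"gripper":-1},{"xyz":[0,0.03,-0.11],"turn":[0.31,0,0],"gripper":-1},{"xyz":[0,0.03,-0.11],"turn":[0.31,0,0],"gripper":-1},{"xyz":[0,0.04,-0.11],"turn":[0.31,0,0],"gripper":-1},{"xyz":[0,0.04,-0.11],"turn":[0.31,0,0],"gripper":-1},{"xyz":[0,0.04,-0.11],"turn":[0.31,0,0],"gripper":-1},{"xyz":[0,0.04,-0.11],"turn":[0.31,0,0],"gripper":-1},{"xyz":[0,0.04,-0.11],"turn":[0.31,0,0],"gripper":-1},{"xyz":[0,0.04,-0.11],"turn":[0.31,0,0],"gripper":-1},{"xyz":[0,0,0],"turn":[0,0,0],"gripper":-1},{"xyz":[0,0,0],"turn":[0,0,0],"gripper":-1},{"xyz":[0,0,0],"turn":[0,0,0],"gripper":-1},{"xyz":[0,0,0],"turn":[0,0,0],"gripper":-1},{"xyz":[0,0,0],"turn":[0,0,0],"gripper":-1}]}}

```text
time_s: 9.4
position: [0.4993, 0.0359, 0.2209]
tool_rot: [[0.994, -0.086, 0.059], [-0.105, -0.816, 0.569], [-0.001, -0.572, -0.82]]
ft_force: [-0.1, -0.4, -1.3]
grip_width: 0.0112
```

Run:
```python
from h import *
a,d,i=snap('top');b,_,_=snap('side')
x=a[150:270,260:430];x=cv2.resize(x,(680,480));y=b[90:240,260:420]
np.savez('/tmp/t4',im=a,W=world(i,d))
save(np.hstack([cv2.resize(a[160:265,290:410],(400,350)),cv2.resize(b[100:240,270:430],(400,350))]),'t4.png')
go(grip_at(40,.045,.07),down(-6,35))
```

```text
t 9.5 pos [0.4993 0.0358 0.2209] q [-27.  19.  87.  32.  88. -26.] F [ 0.5 -0.6 -1.3] w 0.0117
shift units [ 0.03  0.03 -0.05] turn units [ 0.03  0.   -0.01]
```

View pics/t4.png

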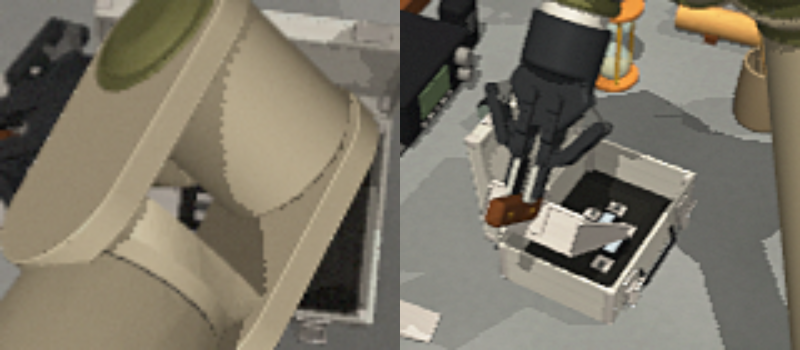

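The side view shows fuses in the case around (610,215)-(605,265) under the tray's lip. The force is lighter than the tray's own weight, so something may still be leaning. I'll draw the tray back along its slope, still tilted.

Call:
{"fn": "step_arm", "kwargs": {"steps": [{"xyz":[0,-0.1,-0.05],"turn":[0,0,0],"gripper":-1},{"xyz":[0,-0.15,-0.05],"turn":[0,0,0],"gripper":-1},{"xyz":[0,-0.2,-0.05],"turn":[0,0,0],"gripper":-1},{"xyz":[0,-0.2,0],"turn":[0,0,0],"gripper":-1},{"xyz":[0,-0.2,0],"turn":[0,0,0],"gripper":-1},{"xyz":[0,-0.2,0],"turn":[0,0,0],"gripper":-1},{"xyz":[0,-0.2,0],"turn":[0,0,0],"gripper":-1},{"xyz":[0,-0.15,0],"turn":[0,0,0],"gripper":-1},{"xyz":[0,-0.1,0],"turn":[0,0,0],"gripper":-1},{"xyz":[0,0,0],"turn":[0,0,0],"gripper":-1},{"xyz":[0,0,0],"turn":[0,0,0],"gripper":-1}]}}

```text
time_s: 10.42
position: [0.5042, 0.0811, 0.26]
tool_rot: [[0.994, -0.087, 0.059], [-0.105, -0.816, 0.569], [-0.001, -0.572, -0.82]]
ft_force: [0.8, 0.1, -2.8]
grip_width: 0.0118
```

Run:
```python
from h import *
a,d,i=snap('top');b,db,ib=snap('side')
W=world(ib,db);P=W-C;cx,cy,z=P@EX,P@EY,W[...,2]
m=(abs(cx)<.066)&(abs(cy)<.1)&(z<.058)&(b.max(2)>90)
n,l,s,c=cv2.connectedComponentsWithStats(m.astype(np.uint8))
for k in range(1,n):
    if s[k,4]>8:print(s[k,4],c[k].round(),'case x,y,z',cx[l==k].mean().round(3),cy[l==k].mean().round(3),np.percentile(z[l==k],[5,50,95]).round(3))
save(np.hstack([cv2.resize(a[160:265,290:410],(300,262)),cv2.resize(b[120:225,290:410],(500,437))[:262] if 0 else np.zeros((262,1,3),np.uint8)]),'x.png')
save(cv2.resize(b[95:235,265:425],(800,600)*1,interpolation=cv2.INTER_CUBIC),'s5.png')
go(grip_at(40,.045,.07),down(-6,35))
```

```text
91 [351. 185.] case x,y,z 0.009 -0.032 [0.006 0.016 0.021]
38 [366. 198.] case x,y,z -0.053 -0.016 [0.003 0.006 0.008]
66 [357. 194.] case x,y,z -0.027 -0.008 [0.01  0.018 0.021]
37 [350. 205.] case x,y,z -0.027 0.037 [0.005 0.013 0.015]
t 10.52 pos [0.5042 0.0809 0.2598] q [-22.  17.  84.  33.  90. -19.] F [ 0.4  0.1 -2.4] w 0.0116
shift units [0.03 1.52 0.1 ] turn units [ 0.03  0.01 -0.02]
```

View pics/s5.png

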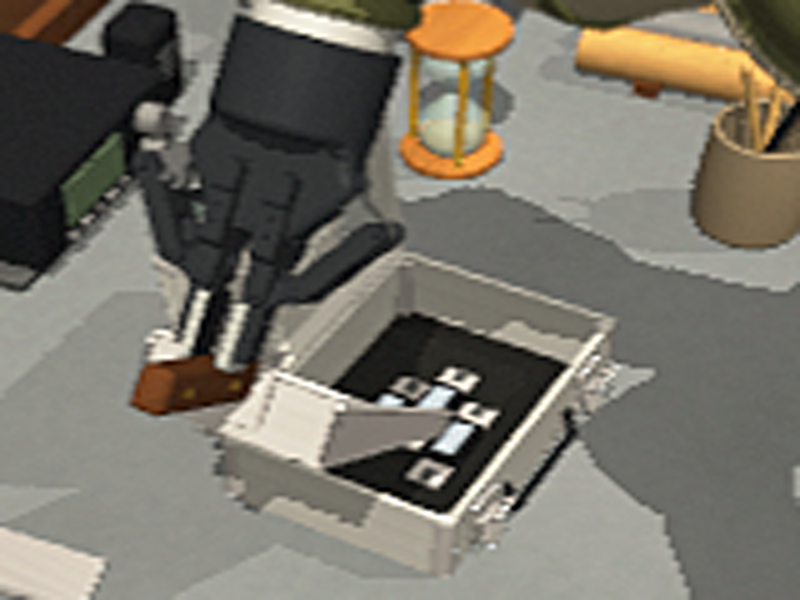

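All three fuses lie flat in the case: labels at (390,400), (435,400) and (455,437), tops at most about 21 mm above the shelf. The wrist force is back to the tray's weight alone. Level the tray and go back.

Call:
{"fn": "step_arm", "kwargs": {"steps": [{"xyz":[0,-0.3,0],"turn":[-0.5,0,0],"gripper":-1},{"xyz":[0,-0.3,0],"turn":[-0.7,0,0],"gripper":-1},{"xyz":[0,-0.3,0],"turn":[-0.7,0,0],"gripper":-1},{"xyz":[0,-0.3,0],"turn":[-0.7,0,0],"gripper":-1},{"xyz":[0,-0.4,0],"turn":[-0.7,0,0],"gripper":-1},{"xyz":[0,-0.4,0],"turn":[-0.7,0,0],"gripper":-1},{"xyz":[0,-0.4,0],"turn":[-0.7,0,0],"gripper":-1},{"xyz":[0,-0.4,0],"turn":[-0.7,0,0],"gripper":-1},{"xyz":[0,-0.4,0],"turn":[-0.7,0,0],"gripper":-1},{"xyz":[0,-0.4,0],"turn":[-0.7,0,0],"gripper":-1},{"xyz":[0,-0.4,0],"turn":[-0.7,0,0],"gripper":-1},{"xyz":[0,-0.4,0],"turn":[-0.7,0,0],"gripper":-1},{"xyz":[0,-0.4,0],"turn":[-0.5,0,0],"gripper":-1}]}}

```text
time_s: 11.6
position: [0.5234, 0.2626, 0.3095]
tool_rot: [[0.994, -0.105, -0.01], [-0.105, -0.99, -0.089], [-0.001, 0.089, -0.996]]
ft_force: [0.2, -0.2, -2.2]
grip_width: 0.0116
```

Run:
```python
from h import *
go([.473,.35,.10],down(3.5,-5))
```

```text
t 11.6 pos [0.5234 0.2626 0.3095] q [ 17.  25.  56.  -5. 102.  22.] F [ 0.2 -0.2 -2.2] w 0.0116
shift units [-1.48 -2.5   5.04] turn units [ 0.02  0.19 -2.07]
```

Call:
{"fn": "step_arm", "kwargs": {"steps": [{"xyz":[-0.12,-0.2,0.3],"turn":[0,0,0],"gripper":-1},{"xyz":[-0.12,-0.2,0.4],"turn":[0,0,0],"gripper":-1},{"xyz":[-0.12,-0.2,0.5],"turn":[0,0,0],"gripper":-1},{"xyz":[-0.12,-0.2,0.5],"turn":[0,0,0],"gripper":-1},{"xyz":[-0.12,-0.2,0.5],"turn":[0,0,0],"gripper":-1},{"xyz":[-0.12,-0.2,0.5],"turn":[0,0,0],"gripper":-1},{"xyz":[-0.12,-0.2,0.5],"turn":[0,0,0],"gripper":-1},{"xyz":[-0.12,-0.2,0.5],"turn":[0,0,0],"gripper":-1},{"xyz":[-0.12,-0.2,0.5],"turn":[0,0,0],"gripper":-1},{"xyz":[-0.12,-0.2,0.4],"turn":[0,0,0],"gripper":-1},{"xyz":[-0.14,-0.25,0.3],"turn":[0,0,0],"gripper":-1},{"xyz":[-0.14,-0.25,0.14],"turn":[0,0,0],"gripper":-1},{"xyz":[0,0,0],"turn":[0,0.03,-0.4],"gripper":-1},{"xyz":[0,0,0],"turn":[0,0.04,-0.4],"gripper":-1},{"xyz":[0,0,0],"turn":[0,0.04,-0.4],"gripper":-1},{"xyz":[0,0,0],"turn":[0,0.04,-0.4],"gripper":-1},{"xyz":[0,0,0],"turn":[0,0.04,-0.47],"gripper":-1},{"xyz":[0,0,0],"turn":[0,0,0],"gripper":-1},{"xyz":[0,0,0],"turn":[0,0,0],"gripper":-1}]}}

```text
time_s: 13.18
position: [0.4731, 0.3495, 0.1003]
tool_rot: [[0.998, 0.059, 0.005], [0.059, -0.994, -0.086], [0.0, 0.087, -0.996]]
ft_force: [-0.1, 0.1, -2.7]
grip_width: 0.0111
```

Run:
```python
from h import *
pan(195,262,185,255);go([.473,.35,.041],down(3.5,-5))
```

```text
ys [0.149 0.165 0.181 0.197 0.213 0.229 0.245 0.261] zs [0.0721 0.072  0.0711 0.0699 0.0698 0.0696 0.069  0.068 ] lip y 0.1508
t 13.23 pos [0.4731 0.3495 0.1003] q [27. 33. 76. -5. 72. 25.] F [ 1.  -0.9 -3.1] w 0.0113
shift units [-0.   -0.14  1.48] turn units [-0.01 -0.   -0.02]
```

The empty tray is now about 2° nose-up; level it while lowering slowly.

Call:
{"fn": "step_arm", "kwargs": {"steps": [{"xyz":[0,-0.02,0.2],"turn":[0.15,0,0],"gripper":-1},{"xyz":[0,-0.02,0.25],"turn":[0.15,0,0],"gripper":-1},{"xyz":[0,-0.02,0.25],"turn":[0.15,0,0],"gripper":-1},{"xyz":[0,-0.02,0.25],"turn":[0,0,0],"gripper":-1},{"xyz":[0,-0.02,0.2],"turn":[0,0,0],"gripper":-1},{"xyz":[0,0,0.12],"turn":[0,0,0],"gripper":-1},{"xyz":[0,0,0.08],"turn":[0,0,0],"gripper":-1},{"xyz":[0,0,0.05],"turn":[0,0,0],"gripper":-1},{"xyz":[0,0,0.03],"turn":[0,0,0],"gripper":-1},{"xyz":[0,0,0],"turn":[0,0,0],"gripper":-1}]}}

```text
time_s: 14.07
position: [0.4731, 0.3498, 0.0429]
tool_rot: [[0.998, 0.061, 0.003], [0.061, -0.997, -0.051], [0.0, 0.051, -0.999]]
ft_force: [0.2, 0.1, -3.6]
grip_width: 0.0115
```

Run:
```python
from h import *
pan(190,252,185,255);go([.473,.35,.039],down(3.5,-3))
```

```text
ys [0.149 0.165 0.181 0.197 0.213 0.229 0.245 0.261 0.277] zs [0.0089 0.0091 0.0089 0.0091 0.0089 0.0091 0.0088 0.0087 0.0088] lip y 0.1492
t 14.12 pos [0.4731 0.3499 0.0431] q [26. 37. 81. -3. 64. 24.] F [ 0.4 -0.  -2.7] w 0.0117
shift units [-0.   -0.01  0.1 ] turn units [-0.02 -0.01 -0.  ]
```

Call:
{"fn": "step_arm", "kwargs": {"steps": [{"xyz":[0,0,0.04],"turn":[0,0,0],"gripper":-1},{"xyz":[0,0,0.04],"turn":[0,0,0],"gripper":-1},{"xyz":[0,0,0.01],"turn":[0,0,0],"gripper":-1},{"xyz":[0,0,0],"turn":[0,0,0],"gripper":-0.6},{"xyz":[0,0,0],"turn":[0,0,0],"gripper":-0.3},{"xyz":[0,0,0],"turn":[0,0,0],"gripper":0},{"xyz":[0,0,0],"turn":[0,0,0],"gripper":0.3},{"xyz":[0,0,0],"turn":[0,0,0],"gripper":0.3},{"xyz":[0,0,0],"turn":[0,0,0],"gripper":0.3},{"xyz":[0,0,-0.2],"turn":[0,0,0],"gripper":0.3},{"xyz":[0,0,-0.4],"turn":[0,0,0],"gripper":0.3},{"xyz":[0,0,-0.5],"turn":[0,0,0],"gripper":0.3},{"xyz":[0,0,-0.6],"turn":[0,0,0],"gripper":0.3},{"xyz":[0,0,-0.8],"turn":[0,0,0],"gripper":0.3},{"xyz":[0,0,-0.8],"turn":[0,0,0],"gripper":0.3},{"xyz":[0,0,-0.8],"turn":[0,0,0],"gripper":0.3},{"xyz":[0,0,-0.8],"turn":[0,0,0],"gripper":-1},{"xyz":[0,0,-0.8],"turn":[0,0,0],"gripper":-1},{"xyz":[0,0,-0.8],"turn":[0,0,0],"gripper":-1},{"xyz":[0,0,-0.6],"turn":[0,0,0],"gripper":-1}]}}

```text
time_s: 15.78
position: [0.4718, 0.3641, 0.3266]
tool_rot: [[0.998, 0.061, 0.006], [0.061, -0.997, -0.049], [0.003, 0.05, -0.999]]
ft_force: [-0.5, 1.2, 0.3]
grip_width: 0.0072
```

Run:
```python
from h import *
im,d,i=snap('top');W=world(i,d);Z=W[...,2];R=im[...,0].astype(int)
m=np.zeros(Z.shape,bool);m[190:250,168:250]=True;m&=(Z>.01)&(Z<.046)&(R>60)
print(cv2.minAreaRect((W[m][:,:2]*1000).astype(np.float32)))
m[:]=0;m[195:245,180:243]=1;k=m&(Z<.012)&(R>80);P=W[k];A=np.c_[P[:,:2],np.ones(len(P))];print('floor plane',np.linalg.lstsq(A,P[:,2],rcond=None)[0].round(4),P[:,2].mean())
# lid
P=W-C;cx,cy=P@EX,P@EY;k=(cx>.05)&(cx<.16)&(abs(cy)<.12)&(Z>.195)&(Z<.24)
print('lid top',k.sum(),np.percentile(cx[k],[2,50,98]).round(4),np.percentile(cy[k],[2,98]).round(3),np.percentile(Z[k],[2,50,98]).round(4))
g=C+EX*.16;go([g[0],g[1],.33],down(-6))
```

```text
((479.9369812011719, 241.07798767089844), (111.13339233398438, 181.45407104492188), 3.3238961696624756)
floor plane [-0.0003  0.0003  0.0067] 0.006659827400713261
lid top 849 [0.091  0.0992 0.109 ] [-0.108  0.108] [0.2046 0.2097 0.2155]
t 15.83 pos [0.4725 0.3646 0.3308] q [ 28.  25.  52.  -3. 104.  23.] F [-1.8 -1.7  2.7] w 0.0003
shift units [ 3.41 13.29  0.68] turn units [ 0.57 -0.17  2.07]
```

The tray is flat on the mat in its original place (floor plane slope ~0). Next the lid: shut fingers, jaw axis along the case's y, so only the narrow side faces the lid.

Run:
```python
from h import *
g=C+EX*.155;go([g[0],g[1],.32],down(84))
im,d,i=snap('top');W=world(i,d);k=(abs(W[...,1]+.17)<.15)&(W[...,2]>.03)&(W[...,0]>.62);print('nearest behind lid',W[k][:,0].min(),np.percentile(W[k],[1],0), )
P=W-C;cx,cy=P@EX,P@EY;b=(abs(cy)<.06)&(cx>.115)&(cx<.3)&(W[...,2]>.02);print(b.sum(), cx[b].min() if b.any() else '')
```

```text
t 15.83 pos [0.4725 0.3646 0.3308] q [ 28.  25.  52.  -3. 104.  23.] F [-1.8 -1.7  2.7] w 0.0003
shift units [ 3.28 13.25  0.92] turn units [  0.57   0.31 -17.56]
nearest behind lid 0.6739169755647412 [[ 0.68085428 -0.31852638  0.03219258]]
152 0.2948969057283974
```

Call:
{"fn": "step_arm", "kwargs": {"steps": [{"xyz":[0,0,0],"turn":[0.03,0.02,-0.98],"gripper":-1},{"xyz":[0,0,0],"turn":[0.03,0.02,-0.98],"gripper":-1},{"xyz":[0,0,0],"turn":[0.03,0.02,-0.98],"gripper":-1},{"xyz":[0,0,0],"turn":[0.03,0.02,-0.98],"gripper":-1},{"xyz":[0,0,0],"turn":[0.03,0.02,-0.98],"gripper":-1},{"xyz":[0,0,0],"turn":[0.03,0.02,-0.98],"gripper":-1},{"xyz":[0,0,0],"turn":[0.03,0.02,-0.98],"gripper":-1},{"xyz":[0,0,0],"turn":[0.03,0.02,-0.98],"gripper":-1},{"xyz":[0,0,0],"turn":[0.03,0.02,-0.98],"gripper":-1},{"xyz":[0,0,0],"turn":[0.03,0.02,-0.98],"gripper":-1},{"xyz":[0,0,0],"turn":[0.03,0.02,-0.98],"gripper":-1},{"xyz":[0,0,0],"turn":[0.03,0.02,-0.98],"gripper":-1},{"xyz":[0,0,0],"turn":[0.03,0.02,-0.98],"gripper":-1},{"xyz":[0,0,0],"turn":[0.03,0.02,-0.98],"gripper":-1},{"xyz":[0,0,0],"turn":[0.03,0.02,-0.98],"gripper":-1},{"xyz":[0,0,0],"turn":[0.03,0.02,-0.98],"gripper":-1},{"xyz":[0,0,0],"turn":[0.03,0.02,-0.98],"gripper":-1},{"xyz":[0,0,0],"turn":[0.03,0.02,-0.9],"gripper":-1},{"xyz":[0,0,0],"turn":[0,0,0],"gripper":-1}]}}

```text
time_s: 17.47
position: [0.4718, 0.3639, 0.3224]
tool_rot: [[0.103, 0.995, -0.006], [0.995, -0.103, -0.004], [-0.005, -0.006, -1.0]]
ft_force: [-0.4, -0.1, 0.9]
grip_width: 0.0003
```

Run:
```python
from h import *
g=C+EX*.155;go([g[0],g[1],.32],down(84))
```

```text
t 17.47 pos [0.4718 0.3639 0.3224] q [ 26.  24.  54.  -0. 102. -58.] F [-0.4 -0.1  0.9] w 0.0003
shift units [-12.55   5.42   0.09] turn units [-0.07  0.06  0.03]
```

Call:
{"fn": "step_arm", "kwargs": {"steps": [{"xyz":[-0.4,0.2,0],"turn":[0,0,0],"gripper":-1},{"xyz":[-0.7,0.3,0],"turn":[0,0,0],"gripper":-1},{"xyz":[-0.75,0.32,0],"turn":[0,0,0],"gripper":-1},{"xyz":[-0.75,0.32,0],"turn":[0,0,0],"gripper":-1},{"xyz":[-0.75,0.32,0],"turn":[0,0,0],"gripper":-1},{"xyz":[-0.75,0.32,0],"turn":[0,0,0],"gripper":-1},{"xyz":[-0.75,0.32,0],"turn":[0,0,0],"gripper":-1},{"xyz":[-0.75,0.32,0],"turn":[0,0,0],"gripper":-1},{"xyz":[-0.75,0.32,0],"turn":[0,0,0],"gripper":-1},{"xyz":[-0.75,0.32,0],"turn":[0,0,0],"gripper":-1},{"xyz":[-0.75,0.32,0],"turn":[0,0,0],"gripper":-1},{"xyz":[-0.75,0.32,0],"turn":[0,0,0],"gripper":-1},{"xyz":[-0.75,0.32,0],"turn":[0,0,0],"gripper":-1},{"xyz":[-0.75,0.32,0],"turn":[0,0,0],"gripper":-1},{"xyz":[-0.75,0.32,0],"turn":[0,0,0],"gripper":-1},{"xyz":[-0.75,0.32,0],"turn":[0,0,0],"gripper":-1},{"xyz":[-0.75,0.32,0],"turn":[0,0,0],"gripper":-1},{"xyz":[-0.2,0.12,0],"turn":[0,0,0],"gripper":-1},{"xyz":[0,0,0],"turn":[0,0,0],"gripper":-1}]}}

```text
time_s: 19.05
position: [0.6352, -0.1601, 0.3226]
tool_rot: [[0.11, 0.994, -0.007], [0.994, -0.11, -0.003], [-0.004, -0.007, -1.0]]
ft_force: [-0.6, 1.2, -0.2]
grip_width: -0.0
```

Run:
```python
from h import *
g=C+EX*.155;go([g[0],g[1],.19],down(84));print((np.array(env.observe()['position'])-C)@EX)
```

```text
t 19.05 pos [ 0.6352 -0.1601  0.3226] q [ -24.   31.   42.   -0.  107. -108.] F [-0.6  1.2 -0.2] w -0.0
shift units [0.08 0.04 3.31] turn units [-0.09  0.05 -0.06]
0.15444269204501898
```

Call:
{"fn": "step_arm", "kwargs": {"steps": [{"xyz":[0,0,0.6],"turn":[0,0,0],"gripper":-1},{"xyz":[0,0,0.8],"turn":[0,0,0],"gripper":-1},{"xyz":[0,0,0.8],"turn":[0,0,0],"gripper":-1},{"xyz":[0,0,0.7],"turn":[0,0,0],"gripper":-1},{"xyz":[0,0,0.4],"turn":[0,0,0],"gripper":-1},{"xyz":[0,-0.2,0],"turn":[0,0,0],"gripper":-1},{"xyz":[0,-0.2,0],"turn":[0,0,0],"gripper":-1},{"xyz":[0,-0.2,0],"turn":[0,0,0],"gripper":-1},{"xyz":[0,-0.2,0],"turn":[0,0,0],"gripper":-1},{"xyz":[0,-0.2,0],"turn":[0,0,0],"gripper":-1},{"xyz":[0,-0.2,0],"turn":[0,0,0],"gripper":-1},{"xyz":[0,-0.2,0],"turn":[0,0,0],"gripper":-1},{"xyz":[0,-0.2,0],"turn":[0,0,0],"gripper":-1},{"xyz":[0,-0.2,0],"turn":[0,0,0],"gripper":-1},{"xyz":[0,-0.2,0],"turn":[0,0,0],"gripper":-1}]}}

```text
time_s: 20.3
position: [0.554, -0.1494, 0.1924]
tool_rot: [[0.105, 0.994, -0.005], [0.994, -0.105, -0.003], [-0.004, -0.005, -1.0]]
ft_force: [2.6, 0.3, -0.3]
grip_width: 0.0002
```

```bash
cat >> h.py <<'E'
def lid():
    s=env.observe();p=np.array(s['position'])-C;print('t',s['time_s'],'tcp case x,y,z',(p@EX).round(4),(p@EY).round(4),p[2].round(4),'F',np.round(s['ft_force'],1))
    im,d,i=snap('side');W=world(i,d);P=W-C;cx,cy,z=P@EX,P@EY,W[...,2]
    k=(abs(cy)<.115)&(abs(cy)>.06)&(z>.085)&(z<.23)&(cx>-.1)&(cx<.13)&(im.min(2)>70)
    f=np.arctan2(z[k]-.06,.075-cx[k]);r=np.hypot(z[k]-.06,.075-cx[k]);q=r>.12
    print('lid deg, far part',q.sum(),np.degrees(np.percentile(f[q],[10,50,90])).round(0) if q.any() else '')
    return im
E
python3 -c "from h import *;lid()"
```

```text
t 20.3 tcp case x,y,z 0.0725 -0.0004 0.1924 F [ 2.6  0.3 -0.3]
lid deg, far part 244 [78. 80. 83.]
```

Lid is swinging (≈80°, 2.6 N). Continue the sweep.

Call:
{"fn": "step_arm", "kwargs": {"steps": [{"xyz":[0,-0.25,0],"turn":[0,0,0],"gripper":-1},{"xyz":[0,-0.25,0],"turn":[0,0,0],"gripper":-1},{"xyz":[0,-0.25,0],"turn":[0,0,0],"gripper":-1},{"xyz":[0,-0.25,0],"turn":[0,0,0],"gripper":-1},{"xyz":[0,-0.25,0.05],"turn":[0,0,0],"gripper":-1},{"xyz":[0,-0.25,0.1],"turn":[0,0,0],"gripper":-1},{"xyz":[0,-0.25,0.15],"turn":[0,0,0],"gripper":-1},{"xyz":[0,-0.2,0.2],"turn":[0,0,0],"gripper":-1},{"xyz":[0,-0.2,0.2],"turn":[0,0,0],"gripper":-1},{"xyz":[0,-0.1,0.2],"turn":[0,0,0],"gripper":-1}]}}

```text
time_s: 21.18
position: [0.462, -0.1404, 0.1579]
tool_rot: [[0.105, 0.994, -0.01], [0.994, -0.105, -0.005], [-0.006, -0.009, -1.0]]
ft_force: [-0.1, -0.5, 0.7]
grip_width: -0.0
```

```bash
python3 -c "from h import *;lid()"
```

```text
t 21.1833 tcp case x,y,z -0.0199 -0.001 0.1579 F [-0.1 -0.5  0.7]
lid deg, far part 337 [40. 45. 47.]
```

Call:
{"fn": "step_arm", "kwargs": {"steps": [{"xyz":[0,-0.05,0.15],"turn":[0,0,0],"gripper":-1},{"xyz":[0,-0.05,0.2],"turn":[0,0,0],"gripper":-1},{"xyz":[0,-0.05,0.2],"turn":[0,0,0],"gripper":-1},{"xyz":[0,-0.05,0.2],"turn":[0,0,0],"gripper":-1},{"xyz":[0,-0.05,0.2],"turn":[0,0,0],"gripper":-1},{"xyz":[0,0,0.2],"turn":[0,0,0],"gripper":-1},{"xyz":[0,0,0.15],"turn":[0,0,0],"gripper":-1},{"xyz":[0,0,0.1],"turn":[0,0,0],"gripper":-1},{"xyz":[0,0,0.05],"turn":[0,0,0],"gripper":-1},{"xyz":[0,0,0.03],"turn":[0,0,0],"gripper":-1},{"xyz":[0,0,0],"turn":[0,0,0],"gripper":-1}]}}

```text
time_s: 22.15
position: [0.4549, -0.1399, 0.0977]
tool_rot: [[0.105, 0.994, -0.005], [0.994, -0.105, -0.004], [-0.005, -0.005, -1.0]]
ft_force: [-0.1, -0.8, 0.3]
grip_width: 0.0002
```

```bash
cat >> h.py <<'E'
def lidplane():
    im,d,i=snap('top');W=world(i,d);P=W-C;cx,cy,z=P@EX,P@EY,W[...,2]
    k=(abs(cx)<.065)&(abs(cy)<.1)&(z>.05)&(z<.13)&((abs(cy)>.06))
    if k.sum()<20: print('few',k.sum());return im
    A=np.c_[cx[k],np.ones(k.sum())];c=np.linalg.lstsq(A,z[k],rcond=None)[0];print('lid top: slope rad',-c[0].round(4),'z at centre',c[1].round(4),k.sum());return im
E
python3 -c "
from h import *
lid();lidplane()"
```

```text
t 22.15 tcp case x,y,z -0.027 -0.0013 0.0977 F [-0.1 -0.8  0.3]
lid deg, far part 402 [17. 21. 22.]
lid top: slope rad 0.2516 z at centre 0.0989 556
```

```bash
python3 -c "
from h import *
im=lid();t=lidplane()
save(np.hstack([cv2.resize(im[80:240,260:420],(400,400),interpolation=cv2.INTER_CUBIC),cv2.resize(t[140:280,290:430],(400,400),interpolation=cv2.INTER_CUBIC)]),'l6.png')"
```

```text
t 22.25 tcp case x,y,z -0.0269 -0.0013 0.098 F [-0.4  0.3 -1.5]
lid deg, far part 390 [17. 21. 22.]
lid top: slope rad 0.2494 z at centre 0.0987 555
```

View pics/l6.png

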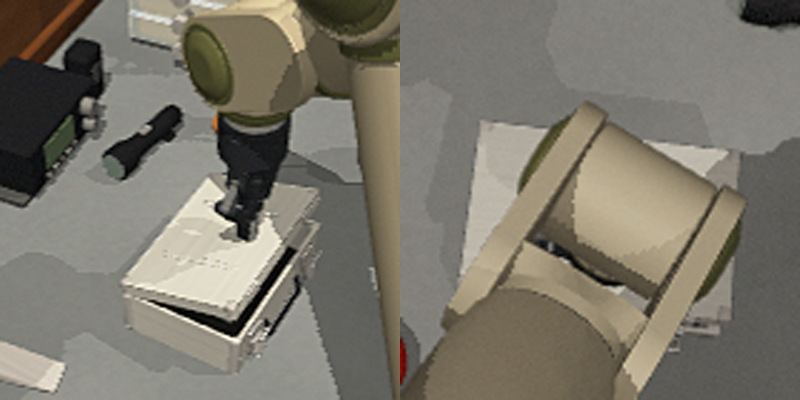

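Run:
```python
from h import *
s=env.observe();R=np.array(s['tool_rot']);p=np.array(s['position'])
im,d,i=snap('side');T=np.linalg.inv(i['extrinsics'])
K=np.array([[i['fx'],0,i['cx']],[0,i['fy'],i['cy']],[0,0,1.]])
for a in(-.02,0,.01,.019,.032):
    q=p+R[:,2]*a;x=cv2.projectPoints(q.reshape(1,1,3),cv2.Rodrigues(T[:3,:3])[0],T[:3,3],K,np.array([i['k1'],0,0,0.]))[0].ravel();print(a,q.round(3),x.round(1),(T[:3,:3]@q+T[:3,3])[2].round(4))
W=world(i,d)
for v in range(160,182,2):print(v,[(im[v,u].tolist(),((W[v,u]-C)@EX).round(3),W[v,u,2].round(3)) for u in(356,359)])
```

```text
-0.02 [ 0.455 -0.14   0.118] [358.1 172. ] 1.0637
0 [ 0.455 -0.14   0.098] [357.7 176.9] 1.0788
0.01 [ 0.455 -0.14   0.088] [357.6 179.3] 1.0864
0.019 [ 0.455 -0.14   0.079] [357.4 181.5] 1.0932
0.032 [ 0.455 -0.14   0.066] [357.2 184.5] 1.103
160 [([19, 18, 21], np.float64(-0.024), np.float64(0.173)), ([30, 32, 32], np.float64(-0.032), np.float64(0.175))]
162 [([95, 95, 89], np.float64(-0.037), np.float64(0.193)), ([29, 28, 29], np.float64(-0.033), np.float64(0.169))]
164 [([25, 26, 25], np.float64(-0.039), np.float64(0.191)), ([36, 40, 42], np.float64(-0.033), np.float64(0.16))]
166 [([30, 31, 30], np.float64(-0.039), np.float64(0.182)), ([27, 27, 27], np.float64(-0.038), np.float64(0.165))]
168 [([29, 30, 32], np.float64(-0.039), np.float64(0.174)), ([48, 47, 49], np.float64(-0.04), np.float64(0.159))]
170 [([22, 23, 24], np.float64(-0.025), np.float64(0.134)), ([19, 20, 21], np.float64(-0.033), np.float64(0.136))]
172 [([16, 16, 17], np.float64(-0.025), np.float64(0.125)), ([34, 34, 33], np.float64(-0.035), np.float64(0.132))]
174 [([6, 4, 7], np.float64(-0.026), np.float64(0.119)), ([71, 71, 65], np.float64(-0.034), np.float64(0.121))]
176 [([178, 172, 155], np.float64(-0.022), np.float64(0.101)), ([90, 90, 81], np.float64(-0.032), np.float64(0.107))]
178 [([230, 226, 206], np.float64(-0.027), np.float64(0.104)), ([232, 227, 208], np.float64(-0.037), np.float64(0.11))]
180 [([227, 222, 203], np.float64(-0.031), np.float64(0.105)), ([227, 223, 206], np.float64(-0.04), np.float64(0.109))]
```

The picture shows the lid still ~14° open, with the fingertips ending visually at its face (z≈0.107), while the pose says the tips are at 0.079. Those disagree, so I'll lift off, check the lid, and press more gently nearer its free edge.

Call:
{"fn": "step_arm", "kwargs": {"steps": [{"xyz":[0,0,-0.1],"turn":[0,0,0],"gripper":-1},{"xyz":[0,0,-0.2],"turn":[0,0,0],"gripper":-1},{"xyz":[0,0,-0.2],"turn":[0,0,0],"gripper":-1},{"xyz":[0,0,-0.3],"turn":[0,0,0],"gripper":-1},{"xyz":[0,0,-0.3],"turn":[0,0,0],"gripper":-1},{"xyz":[0,0,-0.3],"turn":[0,0,0],"gripper":-1},{"xyz":[0,0,0],"turn":[0,0,0],"gripper":-1}]}}

```text
time_s: 22.98
position: [0.4562, -0.1403, 0.1566]
tool_rot: [[0.105, 0.994, -0.001], [0.994, -0.105, -0.007], [-0.007, -0.0, -1.0]]
ft_force: [0.7, -0.7, 0.5]
grip_width: 0.0002
```

Run:
```python
from h import *
t=lid();lidplane()
s=env.observe();im,d,i=snap('wrist');W=world(i,d);print('t',s['time_s'],s['position'],np.array(s['tool_rot'])[:,2])
P=W-np.array(s['position']);R=np.array(s['tool_rot']);L=P@R
# dark finger points close to tool axis, in tool frame: how far ahead of TCP
k=(d>0)&(abs(L[...,0])<.03)&(abs(L[...,1])<.03)&(L[...,2]<.06)
print(k.sum(),np.percentile(L[k],[1,50,99],0).round(3) if k.any() else '')
im,d,i=snap('side');W=world(i,d);L=(W-np.array(s['position']))@R
k=(d>0)&(abs(L[...,0])<.03)&(abs(L[...,1])<.03)&(im.max(2)<110)&(L[...,2]>-.06)&(L[...,2]<.05)
print('side',k.sum(),np.percentile(L[k],[1,50,97,99.5],0).round(3))
```

```text
t 22.9833 tcp case x,y,z -0.0257 -0.0014 0.1566 F [ 0.7 -0.7  0.5]
lid deg, far part 392 [17. 21. 22.]
lid top: slope rad 0.2562 z at centre 0.099 378
t 23.0833 [ 0.4552604  -0.1397399   0.15425872] [-0.00415333 -0.00471695 -0.99998025]
29817 [[-0.029 -0.027 -0.108]
 [-0.    -0.011 -0.076]
 [ 0.029  0.024  0.056]]
side 83 [[-0.028 -0.014 -0.06 ]
 [ 0.008 -0.008 -0.038]
 [ 0.026  0.005 -0.017]
 [ 0.029  0.007 -0.013]]
```

Call:
{"fn": "step_arm", "kwargs": {"steps": [{"xyz":[0,-0.35,0],"turn":[0,0,0],"gripper":-1},{"xyz":[0,-0.35,0],"turn":[0,0,0],"gripper":-1},{"xyz":[0,0,0.1],"turn":[0,0,0],"gripper":-1},{"xyz":[0,0,0.1],"turn":[0,0,0],"gripper":-1},{"xyz":[0,0,0.1],"turn":[0,0,0],"gripper":-1},{"xyz":[0,0,0.1],"turn":[0,0,0],"gripper":-1},{"xyz":[0,0,0.1],"turn":[0,0,0],"gripper":-1},{"xyz":[0,0,0.1],"turn":[0,0,0],"gripper":-1},{"xyz":[0,0,0.1],"turn":[0,0,0],"gripper":-1},{"xyz":[0,0,0.1],"turn":[0,0,0],"gripper":-1}]}}

```text
time_s: 24.02
position: [0.4272, -0.1369, 0.1215]
tool_rot: [[0.105, 0.994, -0.005], [0.994, -0.105, -0.004], [-0.005, -0.005, -1.0]]
ft_force: [-0.4, -0.1, 0.5]
grip_width: 0.0
```

Run:
```python
from h import *
t=lid();lidplane()
save(cv2.resize(t[95:205,290:420],(780,660))[:600],'l7.png')
```

```text
t 24.0167 tcp case x,y,z -0.0549 -0.0011 0.1215 F [-0.4 -0.1  0.5]
lid deg, far part 375 [16. 21. 22.]
lid top: slope rad 0.25 z at centre 0.0988 922
```

View pics/l7.png

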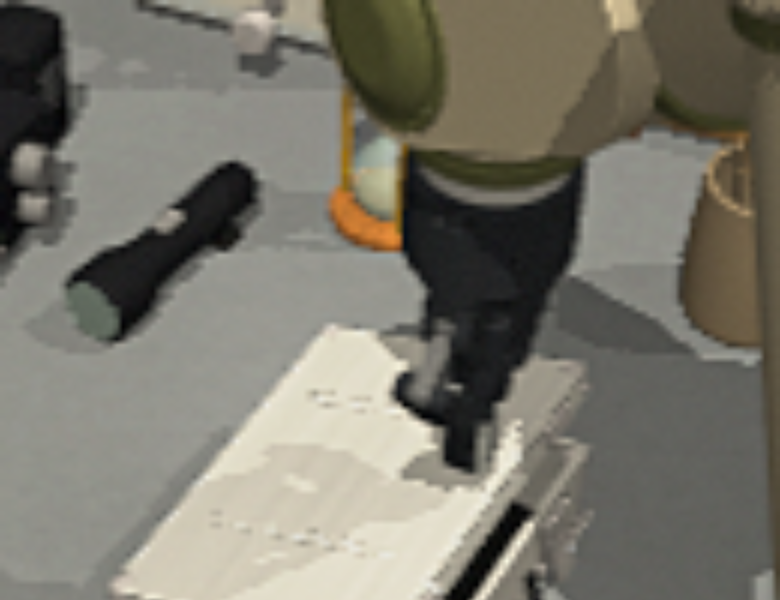

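The tip seems to stand above the face (a shadow gap), so the shut tips reach less far than the nominal value. Keep lowering while watching the force.

Call:
{"fn": "step_arm", "kwargs": {"steps": [{"xyz":[0,0,0.1],"turn":[0,0,0],"gripper":-1},{"xyz":[0,0,0.1],"turn":[0,0,0],"gripper":-1},{"xyz":[0,0,0.1],"turn":[0,0,0],"gripper":-1},{"xyz":[0,0,0.1],"turn":[0,0,0],"gripper":-1},{"xyz":[0,0,0.1],"turn":[0,0,0],"gripper":-1},{"xyz":[0,0,0.1],"turn":[0,0,0],"gripper":-1},{"xyz":[0,0,0.1],"turn":[0,0,0],"gripper":-1},{"xyz":[0,0,0.1],"turn":[0,0,0],"gripper":-1}]}}

```text
time_s: 24.78
position: [0.4269, -0.137, 0.0895]
tool_rot: [[0.105, 0.994, -0.005], [0.994, -0.105, -0.004], [-0.005, -0.005, -1.0]]
ft_force: [0.6, 0.7, 0.3]
grip_width: 0.0
```

```bash
python3 -c "
from h import *
lid();lidplane()"
```

```text
t 24.7833 tcp case x,y,z -0.0551 -0.0013 0.0895 F [0.6 0.7 0.3]
lid deg, far part 344 [12. 15. 16.]
lid top: slope rad 0.1427 z at centre 0.0901 1007
```

Call:
{"fn": "step_arm", "kwargs": {"steps": [{"xyz":[0,0,0.1],"turn":[0,0,0],"gripper":-1},{"xyz":[0,0,0.1],"turn":[0,0,0],"gripper":-1},{"xyz":[0,0,0.1],"turn":[0,0,0],"gripper":-1},{"xyz":[0,0,0.07],"turn":[0,0,0],"gripper":-1},{"xyz":[0,0,0.05],"turn":[0,0,0],"gripper":-1},{"xyz":[0,0,0.04],"turn":[0,0,0],"gripper":-1},{"xyz":[0,0,0.02],"turn":[0,0,0],"gripper":-1}]}}

```text
time_s: 25.47
position: [0.4268, -0.1371, 0.0705]
tool_rot: [[0.105, 0.994, -0.005], [0.994, -0.105, -0.004], [-0.004, -0.005, -1.0]]
ft_force: [-0.4, 0.6, 1.0]
grip_width: 0.0002
```

```bash
python3 -c "
from h import *
lid();lidplane()"
```

```text
t 25.4667 tcp case x,y,z -0.0552 -0.0013 0.0705 F [-0.4  0.6  1. ]
lid deg, far part 0 
lid top: slope rad 0.007 z at centre 0.08 1043
```

Shut to ~0.01 rad. One slight extra press, then retreat clear of everything.

Call:
{"fn": "step_arm", "kwargs": {"steps": [{"xyz":[0,0,0.02],"turn":[0,0,0],"gripper":-1},{"xyz":[0,0,0.02],"turn":[0,0,0],"gripper":-1},{"xyz":[0,0,-0.1],"turn":[0,0,0],"gripper":-1},{"xyz":[0,0,-0.3],"turn":[0,0,0],"gripper":-1},{"xyz":[0,0,-0.6],"turn":[0,0,0],"gripper":-1},{"xyz":[0,0,-0.8],"turn":[0,0,0],"gripper":-1},{"xyz":[0,0,-0.8],"turn":[0,0,0],"gripper":-1},{"xyz":[0,0,-0.8],"turn":[0,0,0],"gripper":-1},{"xyz":[0,-0.6,-0.8],"turn":[0,0,0],"gripper":-1},{"xyz":[0,-0.6,-0.5],"turn":[0,0,0],"gripper":-1},{"xyz":[0,-0.6,-0.3],"turn":[0,0,0],"gripper":-1},{"xyz":[0,0,0],"turn":[0,0,0],"gripper":-1},{"xyz":[0,0,0],"turn":[0,0,0],"gripper":-1}]}}

```text
time_s: 26.65
position: [0.3559, -0.1287, 0.2704]
tool_rot: [[0.106, 0.994, -0.003], [0.994, -0.106, -0.006], [-0.006, -0.003, -1.0]]
ft_force: [0.6, -1.1, -0.3]
grip_width: -0.0002
```

```bash
python3 -c "
from h import *
t=lidplane();save(t,'end.png');go([.4,-.13,.3],down(84))"
```

```text
lid top: slope rad 0.0012 z at centre 0.0793 1655
t 26.7 pos [ 0.3563 -0.1288  0.2697] q [ -38.    2.   93.   -0.   85. -122.] F [ 0.9 -0.5 -0.5] w 0.0
shift units [ 0.08  1.09 -0.76] turn units [-0.05  0.06 -0.01]
```

View pics/end.png

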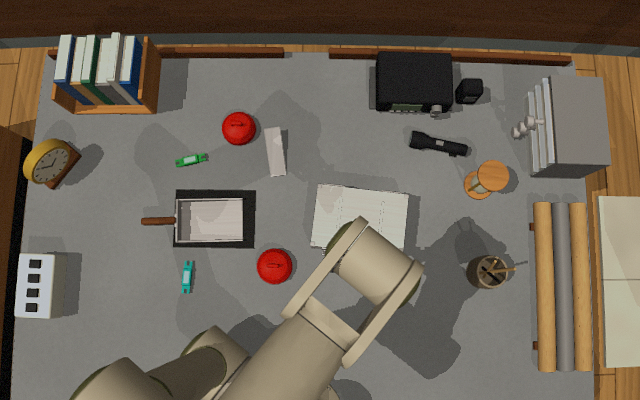

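The empty tray is flat on the mat at (210,220), the lid is shut at (360,217), and everything else is where it started. Handing in.

```bash
python3 -c "
from h import *
print(order.close_job())"
```

```text
the job is handed in; nothing more can be done
None
```

The job is handed in after 26.7 s of the 69 s allowed. The hand-in reports no verdict.

**What I did:** I lifted the tray by its handle with the three fuses on it and tipped it to about 40° with its lip low over the case. I then drew it back still tilted, set it down on its mat and pushed the lid shut with closed fingers.

**Last checks:**
- **Fuses:** the side view showed all three lying flat in the case, tops about 21 mm above the shelf at most. I did not see them again after the lid closed.
- **Tray:** empty and level on the mat, in its original place, about 10 mm from the mat's centre.
- **Lid:** measured slope about 0.001 rad after I backed off, top face at 79 mm.
- **Other things:** by eye in the final top view, none of them had moved. The arm was clear of everything.

**What disagreed:**
- **Grip opening:** it read about 12 mm on the 18 mm handle, and the loaded tray drooped about 5° in the grip. I corrected this by tilting the tool.
- **Fingertip reach:** the shut fingertips reached about 27 mm less far than the stated 19 mm ahead. My first press therefore left the lid about 14° open, and I pressed again, lower and nearer the free edge.

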